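# Turn the tasting stand to bring the oil bottle to the pointer

### The job

On the deli counter stands a revolving tasting stand with three spokes. With a fingertip against the side of a spoke, push the stand gently round at a steady pace, without spinning it, until the tall oil bottle on it stands squarely in line with the dark wooden pointer plate on the counter, then take the hand away. Grip and lift nothing, keep off the wooden deck and everything standing on it, and leave the other goods on the counter where they are.

Things in the scene. Friction and masses are not known exactly. Their poses are not given: they have to be found in the camera images.
- stand_foot: Fixed dark steel foot of the stand, 150 mm across. Origin on the vertical axis of rotation, at counter height (z = 0).
- turner (a joint): Rotation of the stand in rad, counter-clockwise seen from above is positive; 0 at the start, turns freely either way for nearly two full turns. It stays where it is left: friction about 0.12 N m, so pushing on a spoke takes about 1 N; it does not spring back and hardly coasts.
- deck (a point): Centre of the top of the stand's round wooden deck, 180 mm across, 16 mm thick, its top 53 mm above the counter; turns with the spokes. The spokes stick out 65 mm past its rim. Nothing may press on it.
- spoke_a (a point): Centre of the black ball (20 mm across) at the end of one spoke, 155 mm from the axis and 45 mm above the counter. Each spoke is a level, straight, radial round steel bar 12 mm thick, its centre line 45 mm above the counter, free on all sides between the deck's rim (90 mm from the axis) and the ball. The three spokes are 120 degrees apart, each midway between two of the containers on the deck. Spoke a is no different from b and c.
- spoke_b (a point): The same for the next spoke, 120 degrees counter-clockwise of spoke a.
- spoke_c (a point): The same for the third spoke, 120 degrees counter-clockwise of spoke b.
- pointer: Fixed dark wooden pointer plate, 40 mm wide and 10 mm high, lying on the counter outside the sweep of the spokes, from 180 mm (its tip) to 260 mm from the stand's axis. Its origin is on the stand's axis of rotation at counter height; its x axis runs level from there through the tip and along the middle of the plate: the line on which the oil bottle must end, on the plate's side of the axis.
- oil_bottle: The tall green oil bottle, 44 mm across and 130 mm high with a narrow neck, standing loose on the deck with its centre 55 mm from the axis. Origin at the centre of its underside. It rides round with the deck.
- squat_jar: Squat amber jar with a brass-coloured lid, 58 mm across, 62 mm high, loose on the deck 55 mm from the axis. Origin at the centre of its underside.
- small_tin: Small tin, 54 mm across, 75 mm high, loose on the deck 55 mm from the axis. Origin at the centre of its underside.
- big_tin: Bystander on the counter: tin 74 mm across, 110 mm high. Origin at the centre of its underside.
- cup_stack: Bystander on the counter: stack of white plastic cups, 72 mm across, 116 mm high. Origin at the centre of its underside.
- dark_jar: Bystander on the counter: jar 68 mm across, 90 mm high. Origin at the centre of its underside.

How it is judged:
By the outcome, as a careful person would: the job done as asked, in the order asked, and still so for the second after the job is handed in, with the robot touching nothing.
It also fails if it takes over 61 s, if anything falls off the work surface, if the arm or the gripper's body presses on something with over 40 N, if the wrist force passes 120 N, or if a joint passes its speed limit or range.

### The arm

A 6-joint arm with a two-finger parallel gripper is mounted at the origin on the work surface. World frame = base frame: x ahead of the robot, y to its left, z up, the work surface at z = 0. Lengths are in m, angles in rad, forces in N, time in s.
With the tool pointing down it reaches from about 0.275 to 0.75 m from the base axis. Payload 10.2 kg.
Tool frame: the origin (TCP) lies on the centre line of the jaws, within the pads' length; the fingertips stand 8 mm ahead of it and the grasp point (between the pads) lies 11 mm behind it; z points along the fingers, y is the line along which they close (so a half turn about z gives the same grasp; the last joint's range is limited). The gripper opens to 85 mm and grips with 20 to 120 N. Pads are 22 mm wide; open, the fingers measure 114 mm over their backs; the gripper's body (76 mm by 85 mm) begins 54 mm behind the grasp point. The pads swing forward as they close: fully open they stand 13 mm farther back than shut.
Start: joints at [-1.44, 0.313, 1.498, -0, 1.331, -0.223], TCP at [0.182, -0.492, 0.239] pointing down, gripper open.
Joint ranges: [-2.94, 2.94], [-0.97, 2.17], [0.19, 2.56], [-1.23, 4.37], [0.02, 3.11], [-2.88, 2.88]. Speed limits (rad/s): [2.39, 2.39, 3.01, 3.14, 3.14, 3.14].

### API

Orientations are given as a 3x3 rotation matrix whose columns are the frame's x, y, z axes.
In Python, from rig import get_state, get_image, hand_in, find_in, trace, pinpoint gives the robot as it stands.
- The arm moves only by the tool servo_tool, never from a script. Its argument "plan" is a list of rows, each a list of 3 entries, a list of its own where there are three numbers: the shift along the tool's x, y, z in m, then the turn, a rotation vector about the tool's x, y, z in rad, then the closure in counts, from 0 (fully open) to 255 (shut). In form: [[[tx, ty, tz], [ax, ay, az], fingers], ...]. A call has 1 to 5 rows; each row shifts and turns the commanded pose from where the row before left it, along the tool's axes as they then stand; what a row does not reach is not made up. A row lasts 1/8 s, in which the tool goes at most 62.5 mm and 10.7 degrees, less where a joint would pass 70% of its speed; a pose out of reach is approached as far as the arm can. A call with a gripper value outside its range is refused whole. The fingers move at their own pace and stop on an object; "grip_force" is the grip in N (left out, the last holds). Time passes only in rows, so rows that do not move let the fingers close. It gives the time, the measured TCP pose, the force, the opening and the grip force at its end, in the units of the state.
- get_state(): the state, without advancing time (a new reading comes with each control period).
- get_image(name): name is "scene" or "top"; returns a dict with "image" (480x640x3 uint8, red, green, blue), "z_map" (480x640 float32, m along the optical axis (not along the pixel's ray), 0 where there is no reading), "vertical_fov" (degrees; the focal length in pixels is half the picture's height over the tangent of half this angle, whatever the lens; pixels are square), "cx", "cy" (the principal point, pixels), "camera_from_world" (4x4, takes a point from world to camera coordinates). Camera axes: x right, y up, looking along -z (the intrinsics and any distortion apply to the point x, -y, -z); pixel columns grow to the right and rows downward; lengths in m; the calibration is good to about 2 mm. A picture is of the moment at which its call begins.
- hand_in(): hands the job in; it is judged then, once.
Trained networks look in the newest picture that a camera, given by its name, has taken for a name from the list of things; names that differ only in an ending like _2 or _b are one class to them, and where a whole thing is asked for, a point or a joint stands for the part that bears it (a point fixed in the world has none). Each returns a list of dicts, best first, with "confidence" (0 to 1); they miss things now and then, are a little off and sometimes report something else, mostly with a low value. They report only what shows in the picture. A call takes as long as a camera call.
- find_in(camera, name): "xy" ([column, row] in pixels, amid what is visible of it).
- trace(camera, name): "mask" (480x640 bool, what is visible of it) and "xy" ([column, row] in pixels, amid what is visible of it).
- pinpoint(camera, name): "xy" ([column, row] in pixels: a listed point, or the origin of a listed thing).
The state is a dict: "time": time; "q": joint angles; "joint_vel": joint speeds; "joint_torque": joint torques, N m; "tool_pos": TCP position; "eef_rot": TCP orientation; "ft_force": force on the tool from outside, world axes, zero at the start; "torque": the same for the moment, N m; "finger_gap": finger opening in m; "finger_force": force on a finger pad.
Only numpy, scipy, OpenCV 4.12 (cv2) and the standard library are available. Lean on these libraries where they do the work, as an engineer would, in place of code of your own. Each camera call takes 0.05 s, during which the arm holds its last target. There are 200 camera calls.

## Working session

There is one attempt and no reset: what is moved stays moved. The work goes in short steps, Python scripts to look and compute and a tool call to move; the robot and the scene stay as the last step left them, time stands still between calls to the robot, and variables do not carry over. Pictures are saved under pics/ and viewed, at most 10 in all, crops included, and the job is handed in when it is done.

Besides the shell and the picture viewer there is one more tool, called after ">>>" by a JSON object that holds its "name" and its "arguments". servo_tool: Moves the arm, as the interface text tells. Its arguments: {"type":"object","properties":{"plan":{"type":"array"},"grip_force":{"type":"number"}},"required":["plan"]}

```bash
mkdir -p pics; cat > h.py <<'E'
import numpy as np, cv2
from rig import *
def ray(im,uv):
    f=240/np.tan(np.radians(im["vertical_fov"])/2)
    d=np.array([(uv[0]-im["cx"])/f,-(uv[1]-im["cy"])/f,-1.])
    M=np.linalg.inv(im["camera_from_world"]); return M[:3,3],M[:3,:3]@d
def atz(im,uv,z):
    o,d=ray(im,uv); return o+d*(z-o[2])/d[2]
def deproj(im,uv):
    o,d=ray(im,uv); return o+d*im["z_map"][int(round(uv[1])),int(round(uv[0]))]
E
python3 - <<'E'
from h import *
print({k:v for k,v in get_image("top").items() if k not in("image","z_map")})
for c in("top","scene"):
    im=get_image(c); cv2.imwrite(f"pics/{c}0.png",im["image"][:,:,::-1])
    for n,z in dict(stand_foot=0,deck=.053,spoke_a=.045,pointer=0,oil_bottle=.053,squat_jar=.053,small_tin=.053,big_tin=0,cup_stack=0,dark_jar=0).items():
        for r in pinpoint(c,n)[:3]:
            print(c,n,round(r["confidence"],2),np.round(r["xy"]),np.round(atz(im,r["xy"],z),3))
E
```

```text
{'vertical_fov': 43.44840450123624, 'cx': 321.19756930695536, 'cy': 234.80833753297037, 'camera_from_world': array([[ 2.34822647e-02, -9.99714916e-01,  4.32083514e-03,
         8.67613081e-03],
       [ 9.81171775e-01,  2.38750547e-02,  1.91655758e-01,
        -5.01373791e-01],
       [-1.91704280e-01, -2.61029751e-04,  9.81452699e-01,
        -1.68964752e+00],
       [ 0.00000000e+00,  0.00000000e+00,  0.00000000e+00,
         1.00000000e+00]])}
top stand_foot 0.83 [310. 225.] [0.539 0.054 0.   ]
top deck 0.75 [309. 221.] [0.54  0.057 0.053]
top spoke_a 0.89 [346. 269.] [ 0.405 -0.052  0.045]
top spoke_a 0.76 [258. 229.] [0.515 0.205 0.045]
top spoke_a 0.72 [336. 174.] [ 0.686 -0.018  0.045]
top oil_bottle 0.81 [303. 206.] [0.584 0.076 0.053]
top squat_jar 0.57 [308. 236.] [0.495 0.059 0.053]
top big_tin 0.58 [209. 243.] [0.477 0.353 0.   ]
top cup_stack 0.75 [464. 266.] [ 0.428 -0.4    0.   ]
top cup_stack 0.63 [303. 234.] [0.511 0.074 0.   ]
top dark_jar 0.76 [176. 304.] [0.297 0.436 0.   ]
top dark_jar 0.62 [333. 172.] [ 0.706 -0.012  0.   ]
top dark_jar 0.51 [333. 217.] [ 0.565 
[... 270 characters left out ...]
045]
scene pointer 0.36 [334. 271.] [0.541 0.05  0.   ]
scene oil_bottle 0.69 [336. 273.] [0.575 0.074 0.053]
scene oil_bottle 0.16 [493. 263.] [0.335 0.433 0.053]
scene squat_jar 0.87 [349. 248.] [0.487 0.066 0.053]
scene squat_jar 0.17 [333. 269.] [0.569 0.063 0.053]
scene small_tin 0.63 [315. 251.] [ 0.541 -0.012  0.053]
scene small_tin 0.58 [324. 220.] [ 0.433 -0.046  0.053]
scene big_tin 0.72 [348. 248.] [0.451 0.048 0.   ]
scene big_tin 0.64 [443. 302.] [0.483 0.356 0.   ]
scene cup_stack 0.86 [229. 185.] [ 0.416 -0.414  0.   ]
scene cup_stack 0.48 [332. 257.] [0.503 0.021 0.   ]
scene cup_stack 0.21 [322. 220.] [ 0.395 -0.072  0.   ]
scene dark_jar 0.81 [490. 263.] [0.296 0.428 0.   ]
```

```bash
python3 -c "
from rig import *;s=get_state();print(s)"
```

```text
{'time': 1.15, 'q': array([-1.44042209e+00,  3.12900620e-01,  1.49770905e+00, -3.47431874e-05,
        1.33103492e+00, -2.23410913e-01]), 'joint_vel': array([ 0.00058101,  0.00216399,  0.00021878,  0.0001464 , -0.00073189,
       -0.00224684]), 'joint_torque': array([ 4.22522817e-04, -4.12170517e+01, -2.59899867e+01, -2.53720700e-04,
        4.98625886e-04, -1.43435847e-05]), 'tool_pos': array([ 0.18186094, -0.49248708,  0.23929045]), 'eef_rot': array([[ 9.38065207e-01,  3.46458751e-01, -4.02159682e-05],
       [ 3.46458753e-01, -9.38065206e-01,  4.71159632e-05],
       [-2.14014627e-05, -5.81310199e-05, -9.99999998e-01]]), 'ft_force': array([-0.29454096, -0.12866861, -0.63611437]), 'torque': array([ 0.05152422, -0.01619641,  0.04938171]), 'finger_force': 0.0, 'finger_gap': 0.08522795022901782}
```

View pics/top0.png

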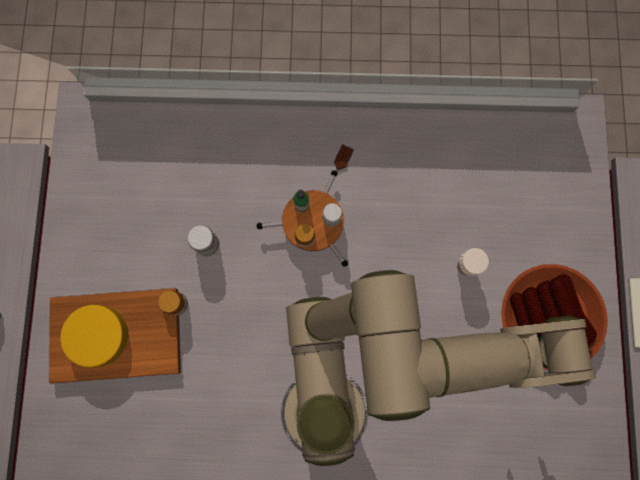

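View pics/scene0.png

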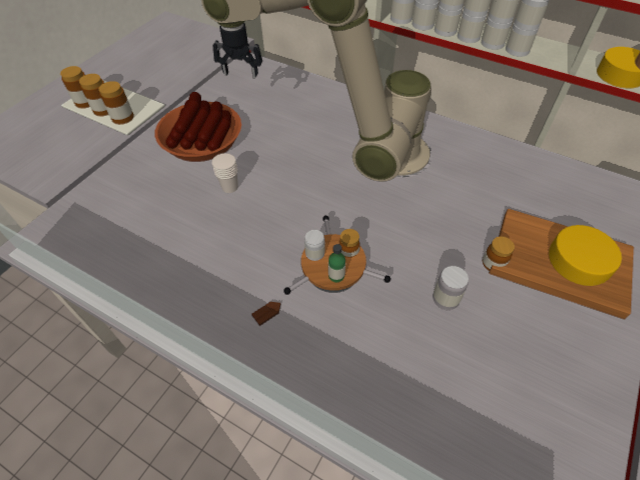

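The pictures agree. In top, the stand is at about (313,221), the bottle at (301,200), the pointer at (343,157) and the balls at (334,173), (260,226) and (345,263). In scene, the pointer is at (267,312) and the balls at (287,290), (387,279) and (326,218). Next I'll measure these precisely.

```bash
cat >> h.py <<'E'
def balls(c,im,guess):
    g=cv2.cvtColor(im["image"],cv2.COLOR_RGB2GRAY).astype(float); out=[]
    for u,v in guess:
        u,v=int(u),int(v); w=g[v-6:v+7,u-6:u+7]; k=np.clip(55-w,0,None)
        yy,xx=np.mgrid[v-6:v+7,u-6:u+7]
        out.append([(k*xx).sum()/k.sum(),(k*yy).sum()/k.sum()])
    return out
def ptr(im,box):
    u0,v0,u1,v1=box; hsv=cv2.cvtColor(im["image"],cv2.COLOR_RGB2HSV)
    m=(hsv[...,1]>110)&(hsv[...,2]<130)&((hsv[...,0]<15)|(hsv[...,0]>170))
    b=np.zeros_like(m); b[v0:v1,u0:u1]=1; v,u=np.nonzero(m&b)
    return np.array([atz(im,p,.01)[:2] for p in zip(u,v)])
deg=lambda d:np.degrees(np.arctan2(d[1],d[0]))
def fitstand(P):
    P=np.array(P)[:,:2]; from scipy.optimize import least_squares as L
    a0=[deg(p-P.mean(0)) for p in P]
    f=lambda x:np.concatenate([x[:2]+.155*np.array([np.cos(x[2]+k),np.sin(x[2]+k)])-p for p,k in zip(P,K)])
    K=np.radians([round((a-a0[0])/120)*120 for a in a0])
    r=L(f,[*P.mean(0),np.radians(a0[0])]); return r.x[:2],np.degrees(r.x[2]),np.abs(r.fun).max()
E
python3 - <<'E'
from h import *
for c,G,box in(("top",[(334,173),(260,226),(345,263)],(328,140,360,171)),("scene",[(287,290),(387,279),(326,218)],(245,295,285,328))):
    im=get_image(c); z=im["z_map"]
    uv=balls(c,im,G); P=[atz(im,p,.045) for p in uv]; print(c,np.round(uv,1).tolist(),np.round(P,3).tolist())
    ax,a,e=fitstand(P); print("axis",ax,"spoke0",a,"resid",e)
    Q=ptr(im,box); cen=Q.mean(0); d=cen-ax
    w,V=np.linalg.eigh(np.cov(Q.T)); l=V[:,1]*np.sign(V[:,1]@d)
    t=(Q-ax)@(d/np.linalg.norm(d)); print("ptr n",len(Q),"c",cen,"dir",deg(d),"pca",deg(l),"range",t.min(),t.max(),"sd",np.sqrt(w))
    for r in trace(c,"oil_bottle")[:1]:
        v,u=np.nonzero(r["mask"]); H=[]
        for p in zip(u,v):
            x=deproj(im,p)
            if x[2]>.06: H.append(x)
        H=np.array(H); print("bottle",len(H),H.mean(0),H[:,2].max(), H[H[:,2]>.15].mean(0) if (H[:,2]>.15).any() else "", deg(H.mean(0)[:2]-ax))
    for r in pinpoint(c,"oil_bottle")[:1]: print("bottle pin",deg(atz(im,r["xy"],.053)[:2]-ax))
E
```

```text
top [[334.7, 171.9], [259.0, 225.8], [344.3, 263.0]] [[0.692, -0.015, 0.045], [0.524, 0.201, 0.045], [0.421, -0.048, 0.045]]
axis [0.5455657  0.04640085] spoke0 -22.584320987433415 resid 0.0030294970611060013
ptr n 271 c [ 0.75072699 -0.03922773] dir -22.654292384578657 pca -21.398288955081536 range 0.18109167362714013 0.257199054453387 sd [0.01044636 0.02042842]
bottle 268 [0.57737024 0.07870514 0.14247626] 1.754362800613811 [0.58003783 0.07835307 0.19623951] 45.44662996153382
bottle pin 35.25824035285869
scene [[286.9, 290.4], [386.9, 278.5], [325.4, 217.3]] [[0.683, -0.014, 0.045], [0.519, 0.2, 0.045], [0.413, -0.051, 0.045]]
axis [0.53853051 0.04489499] spoke0 -22.571421040207134 resid 0.0021581765349280024
ptr n 358 c [ 0.74910002 -0.03921004] dir -21.77260459294717 pca -20.294314364333495 range 0.18498280462485436 0.2615368180605233 sd [0.01131597 0.02038198]
bottle 512 [0.59823672 0.08547934 0.13007793] 1.0723865593952542 [0.59949425 0.08598345 0.18684174] 34.205287232363744
bottle pin 32.30719015051928
```

Bottle ≈ 37.5°, pointer ≈ -22.3°, so I need about 60° clockwise. I'll push spoke c (at 217.5°) at r≈0.125 with the fingers shut.

>>> {"name": "servo_tool", "arguments": {"plan": [[[0.042,-0.0295,0],[0,0,0],255],[[0.042,-0.0295,0],[0,0,0],255],[[0.042,-0.0295,0],[0,0,0],255],[[0.042,-0.0295,0],[0,0,0],255],[[0.042,-0.0295,0],[0,0,0],255]]}}

```text
time: 2.08
tool_pos: [0.3285, -0.28, 0.2395]
eef_rot: [[0.938, 0.346, 0.0], [0.346, -0.938, -0.0], [0.0, 0.001, -1.0]]
ft_force: [0.7, -1.4, 0.1]
finger_gap: -0.0003
finger_force: 0.0
```

>>> {"name": "servo_tool", "arguments": {"plan": [[[0.042,-0.0295,0],[0,0,0],255],[[0.042,-0.0295,0],[0,0,0],255],[[0.042,-0.0295,0],[0,0,0],255],[[0.042,-0.0295,0],[0,0,0],255],[[0.042,-0.0295,0],[0,0,0],255]]}}

```text
time: 2.7
tool_pos: [0.4745, -0.0687, 0.2395]
eef_rot: [[0.938, 0.347, 0.0], [0.347, -0.938, -0.0], [0.0, 0.0, -1.0]]
ft_force: [0.3, 0.2, 0.5]
finger_gap: 0.0001
finger_force: 0.0
```

>>> {"name": "servo_tool", "arguments": {"plan": [[[0,0,0],[0,0,-0.1],255],[[0,0,0],[0,0,-0.1],255],[[0,0,0],[0,0,-0.1],255],[[0,0,0],[0,0,0],255]]}}

```text
time: 3.2
tool_pos: [0.4737, -0.0702, 0.2393]
eef_rot: [[0.794, 0.608, 0.0], [0.608, -0.794, -0.0], [0.0, 0.0, -1.0]]
ft_force: [-0.4, 0.2, 0.7]
finger_gap: -0.0001
finger_force: 0.0
```

>>> {"name": "servo_tool", "arguments": {"plan": [[[0,0,0.03],[0,0,0],255],[[0,0,0.04],[0,0,0],255],[[0,0,0.04],[0,0,0],255],[[0,0,0.03],[0,0,0],255],[[0,0,0],[0,0,0],255]]}}

```text
time: 3.82
tool_pos: [0.4728, -0.07, 0.098]
eef_rot: [[0.795, 0.607, -0.004], [0.607, -0.795, 0.002], [-0.002, -0.003, -1.0]]
ft_force: [0.7, 0.0, 0.2]
finger_gap: 0.0002
finger_force: 0.0
```

```bash
python3 - <<'E'
from h import *
im=get_image("scene"); c=im["image"][150:350,220:450,::-1]
cv2.imwrite("pics/s1.png",cv2.resize(c,None,fx=3,fy=3,interpolation=cv2.INTER_CUBIC))
r,s,d=.125,-.0205,np.radians(2)
for s in(-.0205,-.018,-.023):
    R=np.array([[np.cos(d),-np.sin(d)],[np.sin(d),np.cos(d)]]); c=np.array([r,s]); print(s,c-R@c)
E
```

```text
-0.0205 [-0.00063929 -0.00437493]
-0.018 [-0.00055204 -0.0043734 ]
-0.023 [-0.00072654 -0.00437645]
```

View pics/s1.png

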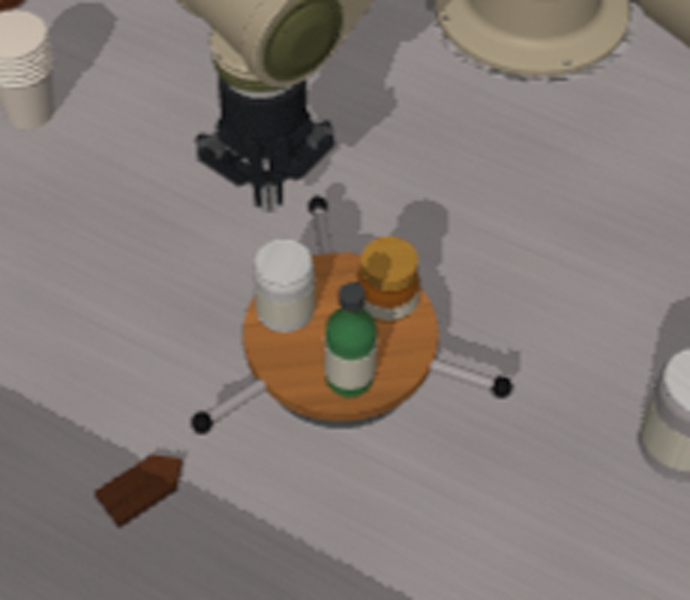

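The crop shows the shut fingertips at (268,200), left of ball c at (318,203), with clear space below. The deck goods are well clear, so I'll descend.

>>> {"name": "servo_tool", "arguments": {"plan": [[[0,0,0.02],[0,0,0],255],[[0,0,0.02],[0,0,0],255],[[0,0,0.015],[0,0,0],255],[[0,0,0.008],[0,0,0],255],[[0,0,0],[0,0,0],255]]}}

```text
time: 4.5
tool_pos: [0.4738, -0.0703, 0.0364]
eef_rot: [[0.794, 0.608, 0.0], [0.608, -0.794, -0.0], [-0.0, 0.0, -1.0]]
ft_force: [-0.6, 0.1, -0.6]
finger_gap: 0.0004
finger_force: 0.0
```

>>> {"name": "servo_tool", "arguments": {"plan": [[[0,-0.005,0],[0,0,0],255],[[0,-0.005,0],[0,0,0],255],[[0,-0.004,0],[0,0,0],255],[[0,-0.003,0],[0,0,0],255],[[0,-0.003,0],[0,0,0],255]]}}

```text
time: 5.12
tool_pos: [0.4614, -0.0542, 0.0363]
eef_rot: [[0.794, 0.608, 0.0], [0.608, -0.794, -0.0], [0.0, 0.0, -1.0]]
ft_force: [0.1, -0.3, 0.3]
finger_gap: 0.0001
finger_force: 0.0
```

```bash
python3 - <<'E'
from h import *
s=get_state(); print(s["tool_pos"],s["ft_force"])
for c,G in(("top",[(334,173),(260,226),(345,263)]),("scene",[(287,290),(387,279),(326,218)])):
    im=get_image(c); cv2.imwrite(f"pics/{c}2.png",cv2.resize(im["image"][180:300,250:380,::-1],None,fx=4,fy=4))
    P=[atz(im,p,.045) for p in balls(c,im,G)]; print(c,np.round(P,3).tolist(),fitstand(P))
    p=s["tool_pos"]; ax,a,e=fitstand(P); d=p[:2]-ax; th=np.radians(a-120); u=np.array([np.cos(th),np.sin(th)])
    print("radial",d@u,"lateral",d@np.array([-u[1],u[0]]))
E
```

```text
[ 0.46140977 -0.05422048  0.03633493] [ 0.12905483 -0.28790993  0.32457184]h.py:16: RuntimeWarning: invalid value encountered in scalar divide
  out.append([(k*xx).sum()/k.sum(),(k*yy).sum()/k.sum()])
Traceback (most recent call last):
  File "h.py", line 28, in fitstand
    K=np.radians([round((a-a0[0])/120)*120 for a in a0])
                  ~~~~~^^^^^^^^^^^^^^^
ValueError: cannot convert float NaN to integer
```

>>> {"name": "servo_tool", "arguments": {"plan": [[[0,-0.003,0],[0,0,0],255],[[0,-0.003,0],[0,0,0],255],[[0,-0.003,0],[0,0,0],255],[[-0.0003,-0.0022,0],[0,0,0.0175],255],[[-0.0005,-0.0033,0],[0,0,0.026],255]]}}

```text
time: 5.8
tool_pos: [0.4521, -0.0433, 0.0363]
eef_rot: [[0.82, 0.572, 0.0], [0.572, -0.82, -0.0], [0.0, 0.0, -1.0]]
ft_force: [0.4, -0.6, 0.5]
finger_gap: 0.0
finger_force: 0.5
```

>>> {"name": "servo_tool", "arguments": {"plan": [[[-0.0006,-0.0044,0],[0,0,0.035],255],[[-0.0006,-0.0044,0],[0,0,0.035],255],[[-0.0006,-0.0044,0],[0,0,0.035],255],[[-0.0006,-0.0044,0],[0,0,0.035],255],[[-0.0006,-0.0044,0],[0,0,0.035],255]]}}

```text
time: 6.42
tool_pos: [0.438, -0.0259, 0.0363]
eef_rot: [[0.908, 0.42, -0.0], [0.42, -0.908, -0.0], [-0.0, 0.0, -1.0]]
ft_force: [-0.3, -0.6, -1.0]
finger_gap: -0.0002
finger_force: 0.5
```

```bash
python3 - <<'E'
from h import *
s=get_state(); p=s["tool_pos"]; C=np.array([.542,.0456]); print(p,s["ft_force"],"r",np.linalg.norm(p[:2]-C),"ang",deg(p[:2]-C)%360,"xang",deg(s["eef_rot"][:2,0]))
for c in("scene",):
    im=get_image(c); cv2.imwrite(f"pics/{c}2.png",cv2.resize(im["image"][150:330,240:430,::-1],None,fx=3,fy=3))
    for r in pinpoint(c,"spoke_a")[:3]:
        x=atz(im,r["xy"],.045)[:2]; print(round(r["confidence"],2),r["xy"],x,deg(x-C))
E
```

```text
[ 0.43801149 -0.0259422   0.03632172] [-0.27418155 -0.57340344 -0.96808573] r 0.12622162154128458 ang 214.52726248293047 xang 24.81676543991003
0.89 [383.3, 285.9] [0.54518719 0.20120866] 88.82662670675263
0.73 [280.8, 281.6] [ 0.66794111 -0.0430919 ] -35.15447446157253
0.56 [334.5, 220.9] [ 0.41230597 -0.02055966] -152.9729153683193
```

View pics/scene2.png

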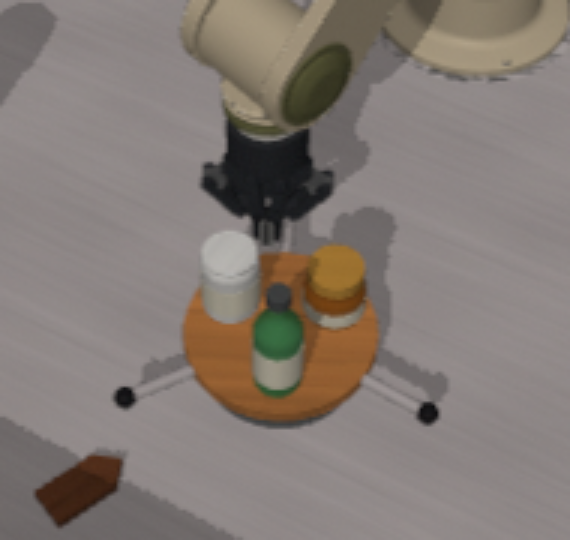

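In the crop, the finger at (265,230) pushes spoke c and the stand has turned about 11°. All the containers are upright. I'll carry on at the same pace.

>>> {"name": "servo_tool", "arguments": {"plan": [[[-0.0006,-0.0044,0],[0,0,0.035],255],[[-0.0006,-0.0044,0],[0,0,0.035],255],[[-0.0006,-0.0044,0],[0,0,0.035],255],[[-0.0006,-0.0044,0],[0,0,0.035],255],[[-0.0006,-0.0044,0],[0,0,0.035],255]]}}

```text
time: 7.15
tool_pos: [0.4275, -0.0066, 0.0363]
eef_rot: [[0.967, 0.257, -0.0], [0.257, -0.967, -0.0], [-0.0, 0.0, -1.0]]
ft_force: [0.0, -2.1, -0.7]
finger_gap: 0.0001
finger_force: 0.5
```

>>> {"name": "servo_tool", "arguments": {"plan": [[[-0.0006,-0.0044,0],[0,0,0.035],255],[[-0.0006,-0.0044,0],[0,0,0.035],255],[[-0.0006,-0.0044,0],[0,0,0.035],255],[[-0.0006,-0.0044,0],[0,0,0.035],255],[[-0.0006,-0.0044,0],[0,0,0.035],255]]}}

```text
time: 7.78
tool_pos: [0.4204, 0.0145, 0.0363]
eef_rot: [[0.996, 0.084, -0.0], [0.084, -0.996, -0.0], [-0.0, 0.0, -1.0]]
ft_force: [-0.7, -0.9, 0.3]
finger_gap: -0.0003
finger_force: 0.5
```

>>> {"name": "servo_tool", "arguments": {"plan": [[[-0.0006,-0.0044,0],[0,0,0.035],255],[[-0.0006,-0.0044,0],[0,0,0.035],255],[[-0.0006,-0.0044,0],[0,0,0.035],255],[[-0.0006,-0.0044,0],[0,0,0.035],255],[[-0.0006,-0.0044,0],[0,0,0.035],255]]}}

```text
time: 8.4
tool_pos: [0.417, 0.0364, 0.0363]
eef_rot: [[0.996, -0.09, -0.0], [-0.09, -0.996, -0.0], [-0.0, 0.0, -1.0]]
ft_force: [-1.2, -0.0, 0.2]
finger_gap: 0.0
finger_force: 0.5
```

>>> {"name": "servo_tool", "arguments": {"plan": [[[-0.0006,-0.0044,0],[0,0,0.035],255],[[-0.0006,-0.0044,0],[0,0,0.035],255],[[-0.0006,-0.0044,0],[0,0,0.035],255],[[-0.0006,-0.0044,0],[0,0,0.035],255],[[-0.0005,-0.0033,0],[0,0,0.026],255]]}}

```text
time: 9.02
tool_pos: [0.4174, 0.0576, 0.0362]
eef_rot: [[0.967, -0.254, -0.001], [-0.254, -0.967, -0.0], [-0.0, 0.0, -1.0]]
ft_force: [-1.3, -1.6, 0.4]
finger_gap: -0.0003
finger_force: 0.5
```

```bash
cat > look.py <<'E'
import sys
from h import *
s=get_state(); p=s["tool_pos"]; C=np.array([.542,.0456]); print(p,s["ft_force"],"r",np.linalg.norm(p[:2]-C),"ang",deg(p[:2]-C)%360,"xang",deg(s["eef_rot"][:2,0]))
for c in("scene","top"):
    im=get_image(c); b=(150,330,230,430) if c=="scene" else (130,290,240,400)
    cv2.imwrite(f"pics/{c}{sys.argv[1]}.png",cv2.resize(im["image"][b[0]:b[1],b[2]:b[3],::-1],None,fx=3,fy=3))
    box=(328,140,360,171) if c=="top" else (245,295,285,328)
    Q=ptr(im,box); print(c,"ptr",len(Q),Q.mean(0),deg(Q.mean(0)-C))
    P=[]
    for r in pinpoint(c,"spoke_a")[:3]:
        uv=balls(c,im,[r["xy"]])[0]; x=atz(im,uv,.045)[:2]; print(round(r["confidence"],2),r["xy"],uv,x,np.linalg.norm(x-C),deg(x-C))
E
python3 look.py 3
```

```text
[0.41736483 0.05756149 0.03624556] [-1.27238237 -1.61115514  0.4022787 ] r 0.12520783423109166 ang 174.5179964404948 xang -14.691312983627313
scene ptr 359 [ 0.74908877 -0.03930866] -22.294164303940963
0.91 [366.7, 229.6] [np.float64(364.62447095036555), np.float64(228.35975375144287)] [0.39377452 0.06964695] 0.1501634069399643 170.78506260923618
0.84 [349.5, 307.6] [np.float64(350.5065047701648), np.float64(308.3148308759757)] [0.64774328 0.15673944] 0.15340670205193477 46.42525672031383
0.71 [278.2, 248.3] [np.float64(278.9800531914894), np.float64(249.59175531914894)] [ 0.5813139  -0.10554805] 0.15617719513441997 -75.42031504381625
top ptr 270 [ 0.75073938 -0.03915859] -22.099604111651328
0.57 [309.7, 224.9] [np.float64(303.0), np.float64(223.43333333333334)] [0.53403935 0.07423706] 0.02972293758097351 105.53509984663242
0.55 [277.6, 183.5] [np.float64(275.5606407322654), np.float64(182.95881006864988)] [0.65370596 0.15843312] 0.15877511179823703 45.287615397561694
0.55 [363.0, 206.0] [np.float64(364.27061556329846), np.float64(207.50522648083623)] [ 0.5859181  -0.10309539] 0.1550455380038108 -73.54516895382672
```

View pics/scene3.png

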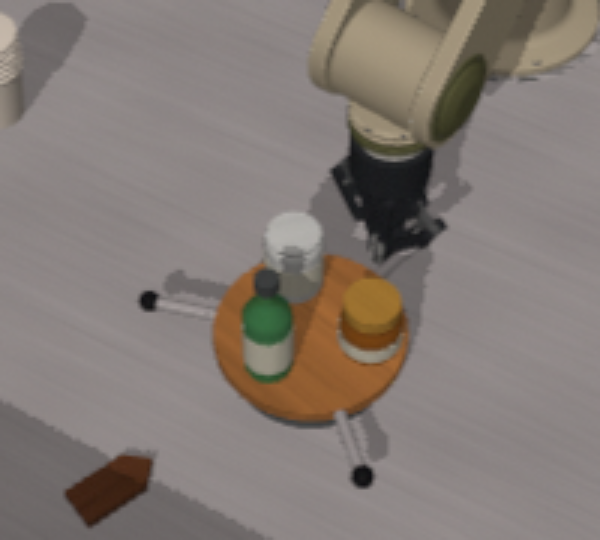

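The crop shows the bottle at (268,340) with roughly 8° left to go before it reaches the pointer's line; the pointer is at (110,488). I'll refine the pointer angle with a silhouette fit before the last push.

```bash
cat > pf.py <<'E'
from h import *
from scipy.optimize import minimize
def proj(im,X):
    f=240/np.tan(np.radians(im["vertical_fov"])/2); c=(im["camera_from_world"]@np.c_[X,np.ones(len(X))].T).T
    return np.c_[im["cx"]+f*c[:,0]/-c[:,2], im["cy"]-f*c[:,1]/-c[:,2]]
for c,ax,box in(("top",(.5456,.0464),(325,138,362,172)),("scene",(.5385,.0449),(243,293,288,330))):
    im=get_image(c); u0,v0,u1,v1=box; 
    I=im["image"][v0:v1,u0:u1].astype(float); s=I[...,0]-I[...,2]; m=np.clip((s-np.median(s))/(np.percentile(s,97)-np.median(s)),0,1)
    m=(m>.4).astype(float)
    def cost(x):
        a,rs,t,=x[0],x[1],x[2]; r0,r1=.18+rs,.26+rs; w=.02
        L=np.array([[r0,0],[r0+t,w],[r1,w],[r1,-w],[r0+t,-w]]); A=np.radians(a)
        xy=np.array(ax)+L@np.array([[np.cos(A),np.sin(A)],[-np.sin(A),np.cos(A)]])
        uv=np.vstack([proj(im,np.c_[xy,np.full(5,z)]) for z in(0,.01)])
        h=cv2.convexHull(((uv-[u0,v0]+.5)*8).astype(np.float32))
        k=np.zeros(((v1-v0)*8,(u1-u0)*8),np.uint8); cv2.fillPoly(k,[h.astype(np.int32)],255)
        return ((cv2.resize(k,(u1-u0,v1-v0),interpolation=cv2.INTER_AREA)/255.-m)**2).sum()
    b=min((cost((a,r,t)),a,r,t) for a in np.arange(-26,-18,.25) for r in(-.006,-.004,-.002,0,.002,.004,.006) for t in(.015,.02,.025,.03)); print(c,m.sum(),b)
    print([(a,round(min(cost((a,r,b[3])) for r in(b[2]-.002,b[2],b[2]+.002)),1)) for a in np.arange(-24,-19.9,.5)])
E
python3 pf.py
```

```text
top 264.0 (np.float64(28.96335255670896), np.float64(-22.5), -0.004, 0.03)
[(np.float64(-24.0), np.float64(90.4)), (np.float64(-23.5), np.float64(59.8)), (np.float64(-23.0), np.float64(35.1)), (np.float64(-22.5), np.float64(29.0)), (np.float64(-22.0), np.float64(33.9)), (np.float64(-21.5), np.float64(55.0)), (np.float64(-21.0), np.float64(86.7)), (np.float64(-20.5), np.float64(117.3)), (np.float64(-20.0), np.float64(146.3))]
scene 360.0 (np.float64(37.022268358323714), np.float64(-22.75), 0, 0.025)
[(np.float64(-24.0), np.float64(95.9)), (np.float64(-23.5), np.float64(58.2)), (np.float64(-23.0), np.float64(38.1)), (np.float64(-22.5), np.float64(37.3)), (np.float64(-22.0), np.float64(48.7)), (np.float64(-21.5), np.float64(87.2)), (np.float64(-21.0), np.float64(122.3)), (np.float64(-20.5), np.float64(163.1)), (np.float64(-20.0), np.float64(199.9))]
```

>>> {"name": "servo_tool", "arguments": {"plan": [[[-0.0006,-0.0044,0],[0,0,0.035],255],[[-0.0006,-0.0044,0],[0,0,0.035],255],[[-0.0006,-0.0044,0],[0,0,0.035],255],[[-0.0003,-0.0022,0],[0,0,0.0175],255],[[0,0,0],[0,0,0],255]]}}

```text
time: 9.95
tool_pos: [0.4201, 0.0728, 0.0363]
eef_rot: [[0.929, -0.369, 0.0], [-0.369, -0.929, 0.0], [0.0, -0.0, -1.0]]
ft_force: [-0.1, -0.1, 0.3]
finger_gap: -0.0
finger_force: 0.0
```

```bash
cat > ang.py <<'E'
from h import *
from scipy.optimize import least_squares
for c,ax in(("top",(.5456,.0464)),("scene",(.5385,.0449))):
    im=get_image(c); P=[]
    for r in pinpoint(c,"spoke_a"):
        uv=balls(c,im,balls(c,im,[r["xy"]]))[0]; x=atz(im,uv,.045)[:2]; d=x-ax
        print(c,round(r["confidence"],2),np.round(uv,1),round(np.linalg.norm(d),4),"bottle angle",(deg(d)-60+60)%120-60)
print(get_state()["tool_pos"],get_state()["ft_force"])
E
python3 ang.py
```

```text
top 0.95 [365.7 213.8] 0.1552 bottle angle -22.031882328116296
top 0.82 [280.6 178.8] 0.1557 bottle angle -21.061448905063607
scene 0.83 [281.6 244.2] 0.1562 bottle angle -21.483174169563085
scene 0.82 [342.9 309.7] 0.1559 bottle angle -21.675785106534647
scene 0.81 [368.3 231. ] 0.1463 bottle angle -15.293134996272755
[0.42010307 0.07267788 0.03630838] [-0.04066855  0.03359537  0.36253819]
```

>>> {"name": "servo_tool", "arguments": {"plan": [[[-0.0002,-0.0012,0],[0,0,0.0095],255],[[-0.0002,-0.0012,0],[0,0,0.0095],255],[[0,0,0],[0,0,0],255]]}}

```text
time: 10.52
tool_pos: [0.4206, 0.0752, 0.0363]
eef_rot: [[0.922, -0.387, 0.0], [-0.387, -0.922, 0.0], [0.0, -0.0, -1.0]]
ft_force: [0.4, -0.1, 0.3]
finger_gap: 0.0002
finger_force: 0.0
```

```bash
python3 ang.py
```

```text
top 0.77 [365.7 214.9] 0.155 bottle angle -23.167533290519657
scene 0.93 [281.9 243.5] 0.1563 bottle angle -22.361745786017252
scene 0.84 [370.1 231.9] 0.1477 bottle angle -17.513111562601665h.py:16: RuntimeWarning: invalid value encountered in scalar divide
  out.append([(k*xx).sum()/k.sum(),(k*yy).sum()/k.sum()])
Traceback (most recent call last):
  File "ang.py", line 6, in <module>
    uv=balls(c,im,balls(c,im,[r["xy"]]))[0]; x=atz(im,uv,.045)[:2]; d=x-ax
       ~~~~~^^^^^^^^^^^^^^^^^^^^^^^^^^^^
  File "h.py", line 14, in balls
    u,v=int(u),int(v); w=g[v-6:v+7,u-6:u+7]; k=np.clip(55-w,0,None)
        ~~~^^^
ValueError: cannot convert float NaN to integer
```

Now about -22.6°, on target. I'll withdraw the finger away from the spoke, then go up.

>>> {"name": "servo_tool", "arguments": {"plan": [[[0,0.006,0],[0,0,0],255],[[-0.003,0.012,0],[0,0,0],255],[[-0.01,0.012,0],[0,0,0],255],[[-0.005,0,-0.02],[0,0,0],255],[[0,0,-0.04],[0,0,0],255]]}}

```text
time: 11.35
tool_pos: [0.3908, 0.054, 0.0962]
eef_rot: [[0.922, -0.388, -0.004], [-0.388, -0.922, 0.001], [-0.003, 0.001, -1.0]]
ft_force: [1.0, -0.5, 0.2]
finger_gap: 0.0002
finger_force: 0.0
```

>>> {"name": "servo_tool", "arguments": {"plan": [[[0,0,-0.05],[0,0,0],255],[[0,0,-0.05],[0,0,0],255],[[-0.02,0.04,-0.03],[0,0,0],255],[[-0.02,0.05,0],[0,0,0],255],[[-0.01,0.05,0],[0,0,0],255]]}}

```text
time: 11.98
tool_pos: [0.2904, -0.056, 0.2262]
eef_rot: [[0.923, -0.386, 0.001], [-0.386, -0.923, -0.001], [0.001, 0.0, -1.0]]
ft_force: [1.3, -0.8, 0.1]
finger_gap: -0.0002
finger_force: 0.0
```

```bash
python3 ang.py; python3 - <<'E'
from h import *
for c,b in(("scene",(190,340,230,430)),("top",(130,290,240,400))):
    im=get_image(c); cv2.imwrite(f"pics/{c}9.png",cv2.resize(im["image"][b[0]:b[1],b[2]:b[3],::-1],None,fx=3.5,fy=3.5))
E
```

```text
top 0.95 [290.4 268.7] 0.1566 bottle angle -22.530225629846882
top 0.89 [365.7 214.9] 0.155 bottle angle -23.17197785152311
top 0.7 [281.3 178.3] 0.1557 bottle angle -22.059738867249997
scene 0.88 [281.9 243.5] 0.1563 bottle angle -22.398117277738663
scene 0.85 [341.8 309.8] 0.1559 bottle angle -22.683534371858578
scene 0.73 [375.6 233. ] 0.1569 bottle angle -22.61041349023705
[ 0.29166766 -0.05588937  0.2262375 ] [-0.03335095  0.46682809  0.62821808]
```

View pics/top9.png

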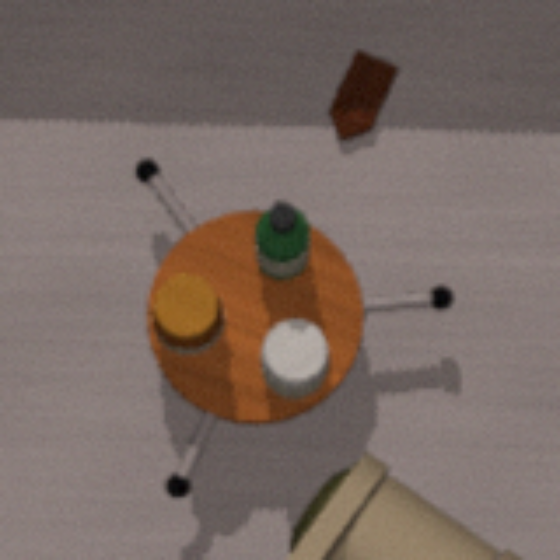

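View pics/scene9.png

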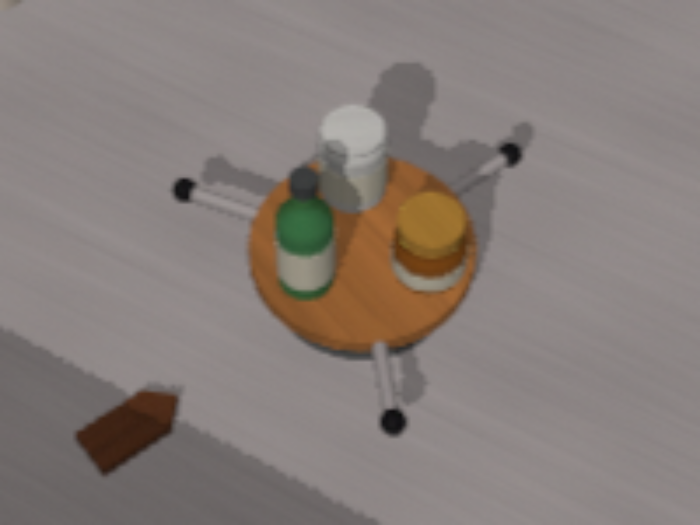

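Both views show the bottle, at (283,240) in top and (305,250) in scene, on the pointer's side, and everything is upright. The spokes put the bottle at -22.6°, against -22.5 to -22.75° for the pointer. The hand is clear.

>>> {"name": "servo_tool", "arguments": {"plan": [[[0,0,0],[0,0,0],255],[[0,0,0],[0,0,0],255]]}}

```text
time: 12.52
tool_pos: [0.2923, -0.0547, 0.2262]
eef_rot: [[0.923, -0.385, -0.0], [-0.385, -0.923, 0.0], [-0.0, -0.0, -1.0]]
ft_force: [-0.1, 0.8, -0.2]
finger_gap: -0.0001
finger_force: 0.0
```

```bash
python3 -c "
from rig import *;print(hand_in())"
```

```text
the job is handed in; nothing more can be done
None
```

I pushed the stand about 60° clockwise by one spoke at a steady pace, the oil bottle now lines up with the pointer to within my measuring error (under about 1°), the hand is clear, and the job is handed in (no verdict was returned).

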